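Pack out and lock up a lino block for printing

ROBOT

A 6-joint arm with a two-finger parallel gripper is mounted at the origin on the work surface; the furniture and walls round the work are solid. World frame = base frame: x ahead of the robot, y to its left, z up, the work surface at z = 0. Lengths are in m, angles in rad, forces in N, time in s.
With the tool pointing down it reaches from about 0.375 to 0.975 m from the base axis. Payload 3.8 kg.
Tool frame: the origin (TCP) lies where the fingers leave the gripper's body, on its centre line; the fingertips stand 73 mm ahead of it and the grasp point (between the pads) lies 54 mm ahead of it; z points along the fingers, y is the line along which they close (so a half turn about z gives the same grasp; the last joint's range is limited). The gripper opens to 85 mm and grips with 20 to 120 N. Pads are 22 mm wide; open, the fingers measure 114 mm over their backs; the gripper's body (76 mm by 85 mm) begins 54 mm behind the grasp point. The pads swing forward as they close: fully open they stand 13 mm farther back than shut.
Start: joints at [-1.203, 0.264, 1.604, -0, 1.274, -0.037], TCP at [0.266, -0.62, 0.304] pointing down, gripper open.
Joint ranges: [-2.63, 2.63], [-0.94, 2.18], [0.31, 2.57], [-1.31, 4.45], [0, 2.66], [-2.55, 2.55]. Speed limits (rad/s): [2.57, 2.57, 3.14, 3.14, 3.14, 3.14].

INTERFACE

Orientations are given as a unit quaternion [x, y, z, w].
In Python, from plant import env, viewer, ticket gives the robot as it stands (env), with the cameras (viewer) and the job (ticket).
- The arm moves only by the shell command python3 inch.py 'ROWS' [FORCE]. ROWS is 1 to 12 rows, one to a line, with the numbers parted by commas; each row has 5 numbers: dx, dy, dz in fractions of the full range, 1 being 0.75 m, then a turn about the tool's z in fractions of the full range, 1 being pi rad, then the finger opening in m; each row is the pose to reach, as a shift and turn from the pose commanded when the command began, along the tool's axes at that moment; what a row does not reach only later rows make up. A row lasts 1/8 s, in which the tool goes at most 0.0625 m and 0.188 rad, less where a joint would pass 70% of its speed; a pose out of reach is approached as far as the arm can. The fingers move at their own pace and stop on an object; FORCE is the grip in N (left out, the last holds). Time passes only in rows, so rows that do not move let the fingers close. It prints the time, the measured TCP pose, the force, the opening and the grip force at its end. Shift and turn numbers lie between -1 and 1, and a call with a number outside is refused. Input that does not fit is refused with a message, and nothing moves.
- env.get_state(): the state, without advancing time (a new reading comes with each control period).
- viewer.snapshot(name): name is "scene" or "top" or "wrist"; returns a dict with "img" (480x640x3 uint8, blue, green, red), "depth" (480x640 float32, m along the optical axis (not along the pixel's ray), 0 where there is no reading), "intrinsics" (3x3 intrinsics, pixels), "R" (3x3) and "t" (3): a world point X has camera coordinates R X + t. Camera axes: x right, y down, z forward; pixel columns grow to the right and rows downward; lengths in m; the calibration is good to about 2 mm. The wrist camera is an equidistant fisheye: a pixel r from the principal point sees the ray r / f radians off the axis. A picture is of the moment at which its call begins.
- ticket.job_done(): hands the job in; it is judged then, once.
The state is a dict: "time": time; "joint_pos": joint angles; "qvel": joint speeds; "joint_torque": joint torques, N m; "ee_pos": TCP position; "tool_rot": TCP orientation; "wrist_force": force on the tool from outside, world axes, zero at the start; "torque": the same for the moment, N m; "width": finger opening in m; "grasp_force": force on a finger pad.
Only numpy, scipy, OpenCV 4.12 (cv2) and the standard library are available. Lean on these libraries where they do the work, as an engineer would, in place of code of your own. Each camera call takes 0.05 s, during which the arm holds its last target. There are 200 camera calls.

TASK

The lino printing block lies loose in the lock-up bed, and the sliding jaw cannot reach it. Stand packing strips upright on the bed between block and jaw, side by side and square behind the block, until the jaw bites on them before it runs out of travel; then push the jaw by its knob so that strips and block are squeezed firmly (about 10 N) against the head bar, and finish while still holding it pushed so that I can tighten the thumbscrew. Block and strips must sit flat on the bed, strips you do not need stay on the table off the bed, and do not shove the ink jar beside them.

Things in the scene. Friction and masses are not known exactly. Their poses are not given: they have to be found in the camera images.
- lockup_bed: fixed plywood board on the table, 130 mm (own x) by 245 mm (own y), 12 mm thick; carries head bar, block and jaw. Own y points from the head bar to the jaw; the board spans own y -75 to +170 mm, x -65 to +65 mm; origin on its underside, on the centre line.
- bed_centre (a point): centre of the board's top face (bed own x 0, y 47.5 mm). The top face is flat and free but for: 10 mm high rails beside the jaw (x 26 to 38 mm either side, y from 104 mm on) and a brass bridge with the thumbscrew behind the jaw (y 132 to 147 mm, 31 mm high above the board).
- head_bar: fixed dark wooden bar across the bed, 118 mm (own x) by 22 mm (own y) by 26 mm tall, bolted down with two wing nuts; its place along the bed differs from job to job and it never moves during the job. Origin: centre of its underside, on the bed's top face. The face against which the block is pressed is at own y = +11 mm. Axes parallel to the bed's.
- print_block: loose printing block, plywood with a carved grey leaf, 48 mm (own x) by 50 mm (own y) by 22 mm tall, 60 g; starts on the bed a few mm off the head bar, a little askew. Origin: centre of its underside.
- jaw_face (a point): centre of the upright front face of the sliding jaw, the face that presses on the packing. The jaw is dark wood, 50 mm wide (bed x), 34 mm deep, its top 26 mm above the bed's top face.
- jaw_knob (a point): middle of the upright round wooden knob on the jaw: 19 mm diameter at the grip, 30 mm tall, standing on the jaw's top; the point is 16 mm above the jaw's top and 17 mm behind jaw_face (towards bed +y).
- strip_0: loose beech packing strip, 64 mm long (own x), 16 mm thick (own y), 24 mm tall, 22 g, standing on its 64 x 16 mm underside; origin: centre of that underside. Upright corners chamfered 4 mm, so each end has a flat 8 mm wide: grip it end to end, well down, or it swings. Four alike, on the table left of the bed, long axis roughly along world x.
- strip_1: loose beech packing strip, 64 mm long (own x), 16 mm thick (own y), 24 mm tall, 22 g, standing on its 64 x 16 mm underside; origin: centre of that underside. Upright corners chamfered 4 mm, so each end has a flat 8 mm wide: grip it end to end, well down, or it swings. Four alike, on the table left of the bed, long axis roughly along world x.
- strip_2: loose beech packing strip, 64 mm long (own x), 16 mm thick (own y), 24 mm tall, 22 g, standing on its 64 x 16 mm underside; origin: centre of that underside. Upright corners chamfered 4 mm, so each end has a flat 8 mm wide: grip it end to end, well down, or it swings. Four alike, on the table left of the bed, long axis roughly along world x.
- strip_3: loose beech packing strip, 64 mm long (own x), 16 mm thick (own y), 24 mm tall, 22 g, standing on its 64 x 16 mm underside; origin: centre of that underside. Upright corners chamfered 4 mm, so each end has a flat 8 mm wide: grip it end to end, well down, or it swings. Four alike, on the table left of the bed, long axis roughly along world x.
- ink_jar: loose round ink jar with a black lid, 87 mm diameter, 70 mm tall, left of the strips; bystander. Origin: centre of its underside.
- jaw (a joint): slide of the jaw along the bed, m: 0 = fully back (jaw_face at bed own y 95 mm), grows as the jaw moves towards the head bar (bed -y), hard stop at 0.030. Slides easily (about 1 N), no spring, no lock: it keeps the packing squeezed only while pushed. If it reaches the stop the packing is still too thin.

How it is judged:
At the end, for the whole second after the job is handed in: For the last second: block on head bar > 3 N, jaw on a strip > 3 N, fingers on jaw > 2 N. Block and used strips flat on the bed (height within 3.5 mm, tilt and turn < 0.1 rad), within 12 mm of its centre line; unused strips off the bed (contact force between print_block and head_bar above 3 N and (contact force between jaw and strip_0 above 3 N or contact force between jaw and strip_1 above 3 N or contact force between jaw and strip_2 above 3 N or contact force between jaw and strip_3 above 3 N) and contact force between the fingers and jaw above 2 N and z of print_block in the frame of lockup_bed between 0.0085 and 0.0155 m and angle between print_block's own z axis and vertical below 0.1 rad and x of print_block in the frame of lockup_bed between -0.012 and 0.012 m and y of print_block in the frame of head_bar above 0 m and y of print_block in the frame of lockup_bed below 0.1 m and angle between the x axis of print_block and the x axis of lockup_bed, either way round below 0.1 rad and ((z of strip_0 in the frame of lockup_bed between 0.0085 and 0.0155 m and angle between strip_0's own z axis and vertical below 0.1 rad and x of strip_0 in the frame of lockup_bed between -0.012 and 0.012 m and y of strip_0 in the frame of head_bar above 0 m and y of strip_0 in the frame of lockup_bed below 0.1 m and angle between the x axis of strip_0 and the x axis of lockup_bed, either way round below 0.1 rad) or (x of strip_0 in the frame of lockup_bed above 0.095 m or x of strip_0 in the frame of lockup_bed below -0.095 m or y of strip_0 in the frame of lockup_bed above 0.175 m or y of strip_0 in the frame of lockup_bed below -0.08 m)) and ((z of strip_1 in the frame of lockup_bed between 0.0085 and 0.0155 m and angle between strip_1's own z axis and vertical below 0.1 rad and x of strip_1 in the frame of lockup_bed between -0.012 and 0.012 m and y of strip_1 in the frame of head_bar above 0 m and y of strip_1 in the frame of lockup_bed below 0.1 m and angle between the x axis of strip_1 and the x axis of lockup_bed, either way round below 0.1 rad) or (x of strip_1 in the frame of lockup_bed above 0.095 m or x of strip_1 in the frame of lockup_bed below -0.095 m or y of strip_1 in the frame of lockup_bed above 0.175 m or y of strip_1 in the frame of lockup_bed below -0.08 m)) and ((z of strip_2 in the frame of lockup_bed between 0.0085 and 0.0155 m and angle between strip_2's own z axis and vertical below 0.1 rad and x of strip_2 in the frame of lockup_bed between -0.012 and 0.012 m and y of strip_2 in the frame of head_bar above 0 m and y of strip_2 in the frame of lockup_bed below 0.1 m and angle between the x axis of strip_2 and the x axis of lockup_bed, either way round below 0.1 rad) or (x of strip_2 in the frame of lockup_bed above 0.095 m or x of strip_2 in the frame of lockup_bed below -0.095 m or y of strip_2 in the frame of lockup_bed above 0.175 m or y of strip_2 in the frame of lockup_bed below -0.08 m)) and ((z of strip_3 in the frame of lockup_bed between 0.0085 and 0.0155 m and angle between strip_3's own z axis and vertical below 0.1 rad and x of strip_3 in the frame of lockup_bed between -0.012 and 0.012 m and y of strip_3 in the frame of head_bar above 0 m and y of strip_3 in the frame of lockup_bed below 0.1 m and angle between the x axis of strip_3 and the x axis of lockup_bed, either way round below 0.1 rad) or (x of strip_3 in the frame of lockup_bed above 0.095 m or x of strip_3 in the frame of lockup_bed below -0.095 m or y of strip_3 in the frame of lockup_bed above 0.175 m or y of strip_3 in the frame of lockup_bed below -0.08 m)) and linear speed of print_block below 0.01 m/s); the arm keeps its last pose, push and grip.
It fails at once if the ink jar is shoved more than 30 mm or tipped (distance of ink_jar from where it was at the start of the episode above 0.03 m or angle between ink_jar's own z axis and vertical above 0.35 rad).
It also fails if it takes over 70 s, if anything falls off the work surface, if the arm or the gripper's body presses on something with over 40 N, if the wrist force passes 120 N, or if a joint passes its speed limit or range.

## Working session

There is one attempt and no reset: what is moved stays moved. The work goes in short steps, Python scripts to look and compute and a shell command to move; the robot and the scene stay as the last step left them, time stands still between calls to the robot, and variables do not carry over. Pictures are saved under pics/ and viewed, at most 13 in all, crops included, and the job is handed in when it is done.

```bash
ls; mkdir -p pics; python3 - <<'E'
from plant import env, viewer, ticket
import cv2
s=env.get_state();print(s)
for n in("top","scene"):
    d=viewer.snapshot(n);cv2.imwrite(f"pics/{n}0.png",d["img"]);print(n,d["intrinsics"],d["R"],d["t"])
E
```

```text
inch.py
pics
plant.py
{'time': 0.0, 'joint_pos': array([-1.20290323e+00,  2.64770556e-01,  1.60543192e+00,  5.44524366e-05,
        1.27372554e+00, -3.68814401e-02]), 'qvel': array([ 2.52591723e-05,  1.30838939e-03, -1.06674505e-03,  1.45699128e-03,
       -1.10494255e-03,  5.88766455e-04]), 'joint_torque': array([-9.88131760e-04, -5.15113771e+01, -3.67317331e+01, -2.13405915e-04,
        1.29055709e-02, -1.08384708e-05]), 'ee_pos': array([ 0.26562981, -0.61988392,  0.30251886]), 'tool_rot': array([ 9.79590449e-01,  2.01000469e-01, -1.66707627e-04, -1.15600886e-03]), 'wrist_force': array([-0.79386329, -0.12167585, -0.52351618]), 'torque': array([ 0.00026076, -0.03462727,  0.0449833 ]), 'grasp_force': 0.0, 'width': 0.08546089766703856}
top [[530.60579576   0.         318.59092064]
 [  0.         530.60579576 240.52925554]
 [  0.           0.           1.        ]] [[ 0.01231611 -0.9999219  -0.00212437]
 [-0.98596577 -0.01179041 -0.16653074]
 [ 0.16649269  0.00414557 -0.98603397]] [0.17427227 0.47745558 1.06909669]
scene [[450.27329715   0.         314.33236051]
 [  0.         450.27329715 240.88994741]
 [  0.           0.           1.        ]] [[-0.91427891 -0.40495266  0.01036481]
 [-0.28400855  0.62255368 -0.72922291]
 [ 0.2888481  -0.66965682 -0.68419772]] [0.46948865 0.07533638 0.88955128]
```

View pics/top0.png

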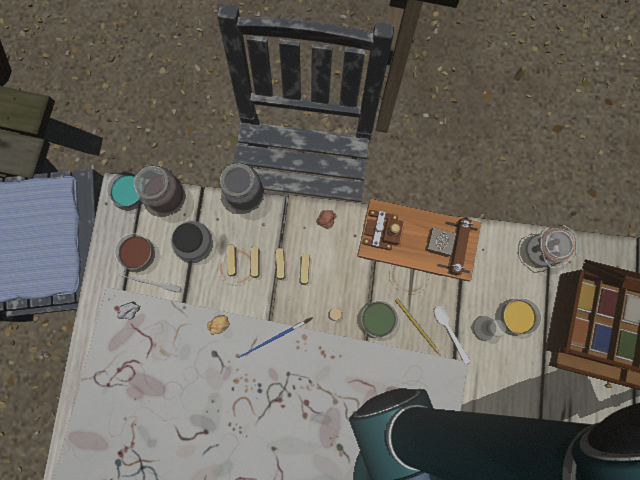

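View pics/scene0.png

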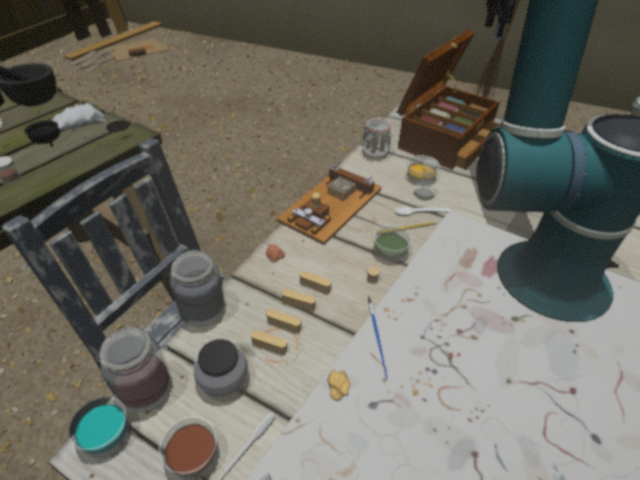

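Top view: the bed is at about (420,240), with the head bar on the right (462,245), the block at (441,240) and the jaw at (395,229). The strips are at (231,260), (254,262), (280,264) and (305,269), and the ink jar (black lid) is at (190,240).

```bash
cat > h.py <<'E'
import numpy as np,cv2
from plant import env, viewer, ticket
from scipy.spatial.transform import Rotation as Ro
def rays(d,uv,fish=False):
    K=d["intrinsics"];uv=np.atleast_2d(uv).astype(float)
    p=(uv-[K[0,2],K[1,2]])/[K[0,0],K[1,1]]
    if fish:
        r=np.linalg.norm(p,axis=1,keepdims=True)+1e-12
        v=np.c_[p/r*np.sin(r),np.cos(r)]
    else: v=np.c_[p,np.ones(len(p))]
    return -d["R"].T@d["t"],v@d["R"]
def plane(d,uv,z,fish=False):
    c,v=rays(d,uv,fish);return c+v*((z-c[2])/v[:,2:3])
def rect(P):
    (c,(w,h),a)=cv2.minAreaRect((P[:,:2]*1000).astype(np.float32))
    if w<h:w,h,a=h,w,a+90
    return np.array(c)/1000,w,h,(a+90)%180-90
def comps(m,lo):
    cs,_=cv2.findContours(m,cv2.RETR_EXTERNAL,cv2.CHAIN_APPROX_NONE)
    return [c for c in cs if cv2.contourArea(c)>lo]
E
python3 - <<'E'
from h import *
d=viewer.snapshot("top");hsv=cv2.cvtColor(d["img"],cv2.COLOR_BGR2HSV)
for p in[(231,260),(305,269),(380,260),(270,290),(441,238),(463,235)]:print(p,hsv[p[1],p[0]])
sub=np.zeros(hsv.shape[:2],np.uint8);sub[195:290,210:490]=255
m=cv2.inRange(hsv,(5,120,60),(18,255,255))&sub
for c in comps(m,500):print("bed",rect(plane(d,c[:,0],.012)))
m=cv2.inRange(hsv,(14,60,120),(30,255,255))&sub
for c in comps(m,60):print("strip",rect(plane(d,c[:,0],.024)),c[:,0].mean(0))
print("jar",plane(d,[190,240],.07))
E
```

```text
(231, 260) [ 21  83 179]
(305, 269) [ 22  81 179]
(380, 260) [ 13 134 143]
(270, 290) [ 23  28 148]
(441, 238) [ 16  24 118]
(463, 235) [ 11 124  97]
bed (array([ 0.48674631, -0.03566827]), 243.0739288330078, 129.6493682861328, 77.91970825195312)
strip (array([0.42029276, 0.20905821]), 61.825096130371094, 15.60541820526123, -2.5321807861328125) [304.56923077 267.73846154]
strip (array([0.43023633, 0.26190454]), 61.66654586791992, 14.777552604675293, 1.4716066122055054) [279.72307692 262.72307692]
strip (array([0.43374088, 0.3179158 ]), 61.72636413574219, 16.88523292541504, 1.8133636713027954) [253.93939394 260.72727273]
strip (array([0.43537756, 0.36547031]), 61.87004089355469, 14.788817405700684, 2.227001428604126) [230.65625  259.484375]
jar [[0.46823996 0.44162706 0.07      ]]
```

```bash
cat >> h.py <<'E'
def go(x,y,z,a):  # a: world heading of tool x, deg -> row from measured pose
    s=env.get_state();R=Ro.from_quat(s["tool_rot"]).as_matrix()
    d=R.T@(np.array([x,y,z])-s["ee_pos"]);a0=np.arctan2(R[1,0],R[0,0])
    t=-(np.radians(a)-a0);t=(t+np.pi)%(2*np.pi)-np.pi
    print("row",np.round([*d,t],4),"dist",round(float(np.linalg.norm(d)),3),"F",np.round(s["wrist_force"],1),"w",round(s["width"],4))
BC=np.array([.48675,-.03567]);A=77.9;u=np.array([np.cos(np.radians(A)),np.sin(np.radians(A))])
def bed(x,y): return BC+x*np.array([u[1],-u[0]])+(y-.0475)*u
def inbed(P): q=np.asarray(P)[...,:2]-BC; return np.stack([q@np.array([u[1],-u[0]]),q@u+.0475],-1)
E
python3 -c "
from h import *
go(*bed(0,.03),.26,A)"
```

```text
row [ 0.4232 -0.4357  0.0436 -0.9548] dist 0.609 F [-1.5 -0.3 -0.6] w 0.0854
```

The manual's scale: shifts go in shares of 0.75 m and turns go in shares of pi rad. Converting my numbers, -0.436 m / 0.75 = -0.5813, 0.423 m / 0.75 = 0.564, -0.955 rad / 3.1416 = -0.304.

```bash
python3 inch.py '0.564,-0.5813,0,-0.304,0.085
0.564,-0.5813,0,-0.304,0.085
0.564,-0.5813,0,-0.304,0.085
0.564,-0.5813,0,-0.304,0.085
0.564,-0.5813,0,-0.304,0.085
0.564,-0.5813,0,-0.304,0.085
0.564,-0.5813,0,-0.304,0.085
0.564,-0.5813,0,-0.304,0.085
0.564,-0.5813,0,-0.304,0.085
0.564,-0.5813,0.0587,-0.304,0.085
0.564,-0.5813,0.0587,-0.304,0.085
0.564,-0.5813,0.0587,-0.304,0.085'
python3 - <<'E'
from h import *
d=viewer.snapshot("wrist");cv2.imwrite("pics/w1.png",d["img"]);print(d["intrinsics"],d["R"],-d["R"].T@d["t"])
go(*bed(0,.03),.26,A)
E
```

```text
time: 1.65
ee_pos: [0.4828, -0.0532, 0.2599]
tool_rot: [0.777, 0.629, -0.0, 0.0]
wrist_force: [0.3, 0.2, 0.3]
width: 0.0848
grasp_force: 0.0
[[371.64829954   0.         319.23178593]
 [  0.         371.64829954 234.48420874]
 [  0.           0.           1.        ]] [[ 9.77940380e-01 -2.08883880e-01  3.70255096e-04]
 [-1.98684481e-01 -9.29639383e-01  3.10314508e-01]
 [-6.44754947e-02 -3.03542652e-01 -9.50633878e-01]] [0.50031341 0.02478273 0.33080755]
row [ 0.001  -0.0003  0.0006 -0.0001] dist 0.001 F [ 0.1 -0.6 -0.8] w 0.0851
```

View pics/w1.png

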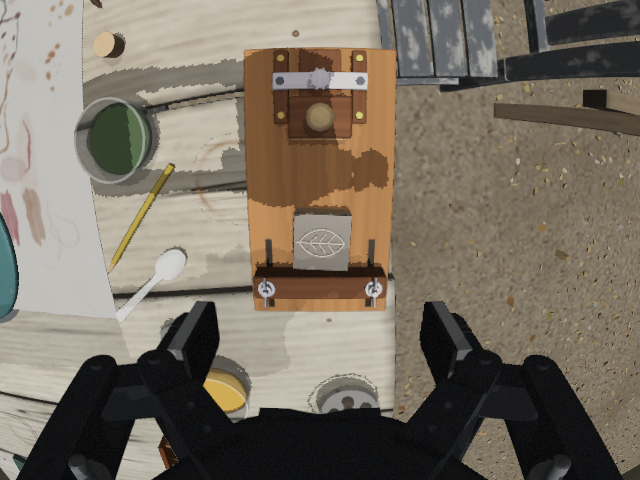

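The wrist view shows the bed squarely, spanning (245,48) to (395,310). The block's top is at (294–351, 213–271), the head bar at v≈266–300 and the jaw's top at (289–352, 95–138).

```bash
python3 - <<'E'
from h import *
d=viewer.snapshot("wrist");im=d["img"];hsv=cv2.cvtColor(im,cv2.COLOR_BGR2HSV)
sub=np.zeros(hsv.shape[:2],np.uint8);sub[205:275,270:370]=255
m=cv2.inRange(hsv,(0,0,70),(180,75,255))&sub
for c in comps(m,800):
    P=plane(d,c[:,0],.034,True);r=rect(P);print("block",cv2.boundingRect(c),inbed(r[0]),r[1:])
for u0 in(257,283,355,362):
    print(u0,[(v,*hsv[v,u0,1:]) for v in range(258,306)])
print("bar", [(v,inbed(plane(d,[320,v],.038,True))[0].round(4)) for v in(276,277,278,299,300,301)])
print("bar base", [(v,inbed(plane(d,[320,v],.012,True))[0].round(4)) for v in(264,266,268,310,311,312)])
m=cv2.inRange(hsv,(5,120,60),(20,255,255));sub[:]=0;sub[40:320,235:405]=255
for v in(160,200,220): 
    c=np.where((m&sub)[v]>0)[0];print("bed edges",inbed(plane(d,[[c.min(),v],[c.max(),v]],.012,True)))
print("jaw top corners",inbed(plane(d,[[289,138],[352,138],[319,117]],.038,True)))
print("jawcol",[(v,*hsv[v,300,1:]) for v in range(128,146)])
E
```

```text
block (292, 212, 59, 58) [0.00262946 0.00550274] (50.74358367919922, 47.63853454589844, 75.44039154052734)
257 [(258, np.uint8(136), np.uint8(172)), (259, np.uint8(139), np.uint8(171)), (260, np.uint8(136), np.uint8(171)), (261, np.uint8(139), np.uint8(150)), (262, np.uint8(144), np.uint8(108)), (263, np.uint8(145), np.uint8(93)), (264, np.uint8(140), np.uint8(95)), (265, np.uint8(146), np.uint8(89)), (266, np.uint8(143), np.uint8(57)), (267, np.uint8(167), np.uint8(32)), (268, np.uint8(147), np.uint8(33)), (269, np.uint8(147), np.uint8(33)), (270, np.uint8(120), np.uint8(32)), (271, np.uint8(141), np.uint8(29)), (272, np.uint8(153), np.uint8(30)), (273, np.uint8(148), np.uint8(31)), (274, np.uint8(118), np.uint8(28)), (275, np.uint8(140), np.uint8(42)), (276, np.uint8(153), np.uint8(65)), (277, np.uint8(148), np.uint8(86)), (278, np.uint8(146), np.uint8(105)), (279, np.uint8(139), np.uint8(108)), (280, np.uint8(145), np.uint8(102)), (281, np.uint8(144), np.uint8(101)), (282, np.uint8(143), np.uint8(100)), (283, np.uint8(149), np.uint8(101)), (284, np.uint8(99), np.uint8(118)), (285,
[... 6737 characters left out ...]
9  0.09271569]
 [ 0.00148073  0.10914223]]
jawcol [(128, np.uint8(145), np.uint8(74)), (129, np.uint8(140), np.uint8(71)), (130, np.uint8(146), np.uint8(70)), (131, np.uint8(142), np.uint8(72)), (132, np.uint8(141), np.uint8(74)), (133, np.uint8(144), np.uint8(76)), (134, np.uint8(139), np.uint8(75)), (135, np.uint8(148), np.uint8(69)), (136, np.uint8(153), np.uint8(60)), (137, np.uint8(130), np.uint8(63)), (138, np.uint8(114), np.uint8(116)), (139, np.uint8(137), np.uint8(93)), (140, np.uint8(151), np.uint8(83)), (141, np.uint8(147), np.uint8(83)), (142, np.uint8(140), np.uint8(84)), (143, np.uint8(152), np.uint8(84)), (144, np.uint8(144), np.uint8(83)), (145, np.uint8(142), np.uint8(104))]
```

Three strips are needed: the pressed block ends at y≈25 mm, so 25+48 = 73 mm falls within 65–95. Next I move above the first strip.

```bash
python3 -c "
from h import *
go(.4203,.2091,.22,87.5)"
```

```text
row [ 0.2441 -0.1172  0.0407 -0.1686] dist 0.274 F [ 0.8  0.7 -0.1] w 0.0847
```

In the tool's units: 0.244 m / 0.75 = 0.3253, -0.117 m / 0.75 = -0.156, -0.168 rad / 3.1416 = -0.0535.

```bash
python3 inch.py '0.3253,-0.156,0.0547,-0.0535,0.085
0.3253,-0.156,0.0547,-0.0535,0.085
0.3253,-0.156,0.0547,-0.0535,0.085
0.3253,-0.156,0.0547,-0.0535,0.085
0.3253,-0.156,0.0547,-0.0535,0.085
0.3253,-0.156,0.0547,-0.0535,0.085
0.3253,-0.156,0.0547,-0.0535,0.085'
cat >> h.py <<'E'
def strips():
    d=viewer.snapshot("wrist");hsv=cv2.cvtColor(d["img"],cv2.COLOR_BGR2HSV)
    m=cv2.inRange(hsv,(16,60,110),(30,255,255))
    for c in comps(m,200):
        r=rect(plane(d,c[:,0],.024,True))
        if 50<r[1]<75: print("strip",r[0].round(4),np.round(r[1:],1),c[:,0].mean(0).round())
    return d
E
python3 - <<'E'
from h import *
d=strips();cv2.imwrite("pics/w2.png",d["img"]);go(.4203,.2091,.1,87.5)
E
```

```text
time: 2.62
ee_pos: [0.4206, 0.209, 0.2198]
tool_rot: [0.723, 0.691, 0.001, 0.001]
wrist_force: [-0.2, -0.6, -0.5]
width: 0.0853
grasp_force: 0.0
strip [0.4208 0.2103] [63.8 14.9 -2.4] [318. 224.]
strip [0.4313 0.2627] [63.7 15.2  4.5] [329. 153.]
strip [0.4345 0.317 ] [63.6 15.9  0.8] [330.  78.]
strip [0.4372 0.3668] [63.9 15.9  3. ] [331.  12.]
row [ 0.0003 -0.0004  0.1197 -0.0013] dist 0.12 F [-0.6 -1.2 -0.1] w 0.085
```

View pics/w2.png

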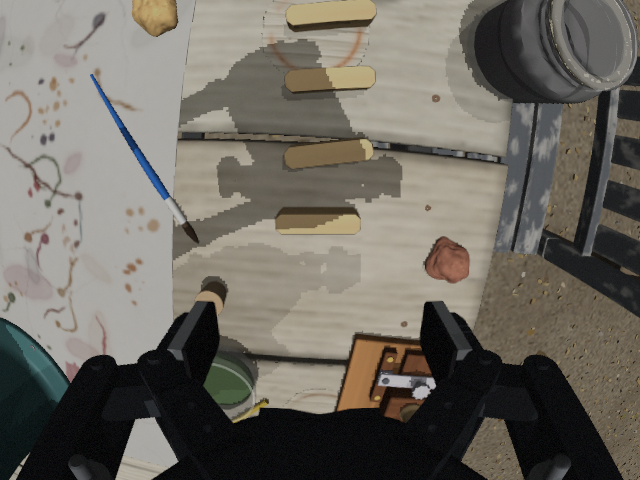

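The strips are at (318,221), (329,153), (330,78) and (331,13); positions agree with the top view to about 1 mm. Descending onto the first.

In the tool's units: 0.145 m / 0.75 = 0.1933, 0.12 m / 0.75 = 0.16.

```bash
python3 inch.py '0.0013,0,0.08,0,0.085
0.0013,0,0.16,0,0.085
0.0013,0,0.1933,0,0.085
0.0013,0,0.1933,0,0.085'; python3 inch.py '0,0,0.0053,0,0.085
0,0,0.0053,0,0.085'
```

```text
time: 3.18
ee_pos: [0.4185, 0.209, 0.072]
tool_rot: [0.723, 0.691, -0.002, -0.001]
wrist_force: [0.2, 0.8, 0.5]
width: 0.0854
grasp_force: 0.0
time: 3.42
ee_pos: [0.4211, 0.2112, 0.0714]
tool_rot: [0.722, 0.691, 0.001, 0.001]
wrist_force: [-0.8, 0.5, -0.3]
width: 0.0852
grasp_force: 0.0
```

In the tool's units: 0.003 m / 0.75 = 0.004, -0.0005 m / 0.75 = -0.0007.

```bash
python3 inch.py '0,-0.0007,0,0,0.069
0,-0.0007,0,0,0.069
0,-0.0007,0.004,0,0.069
0,-0.0007,0.004,0,0.069' 30;python3 inch.py '0,0,0.004,0,0.069
0,0,0.004,0,0.069'
```

```text
time: 3.92
ee_pos: [0.4189, 0.211, 0.0666]
tool_rot: [0.722, 0.692, -0.0, -0.0]
wrist_force: [0.4, 0.6, 0.1]
width: 0.069
grasp_force: 0.0
time: 4.18
ee_pos: [0.4194, 0.2112, 0.0651]
tool_rot: [0.722, 0.692, -0.0, -0.0]
wrist_force: [-5.2, -1.5, 14.3]
width: 0.069
grasp_force: 7.0
```

In the tool's units: -0.004 m / 0.75 = -0.0053.

```bash
python3 inch.py '0,0,-0.0053,0,0.069
0,0,-0.0053,0,0.069
0,0,-0.0053,0,0.055
0,0,-0.0053,0,0.055
0,0,-0.0053,0,0.055
0,0,-0.0053,0,0.055' 40
```

```text
time: 4.92
ee_pos: [0.4194, 0.2112, 0.0682]
tool_rot: [0.722, 0.692, 0.0, 0.0]
wrist_force: [-0.2, -0.3, 4.1]
width: 0.0626
grasp_force: 43.9
```

```bash
python3 inch.py '0,0,-0.0667,0,0.055
0,0,-0.1227,0,0.055
0,0,-0.1227,0,0.055'; python3 -c "
from h import *
go(*bed(.001,.0435),.16,A);go(*bed(.001,.0435),.082,A)"
```

```text
time: 5.3
ee_pos: [0.4217, 0.2121, 0.1633]
tool_rot: [0.722, 0.692, 0.004, 0.001]
wrist_force: [-0.6, -0.1, -0.4]
width: 0.0629
grasp_force: 44.2
row [-0.2489  0.0759  0.003   0.1682] dist 0.26 F [-0.6 -0.1 -0.4] w 0.0629
row [-0.2492  0.0754  0.081   0.1682] dist 0.273 F [-0.6 -0.1 -0.4] w 0.0629
```

In the tool's units: -0.249 m / 0.75 = -0.332, -0.18 m / 0.75 = -0.24, 0.168 rad / 3.1416 = 0.0535.

```bash
python3 inch.py '-0.08,0.024,0,0.0535,0.055
-0.16,0.048,0,0.0535,0.055
-0.24,0.0733,0,0.0535,0.055
-0.332,0.1013,0,0.0535,0.055
-0.332,0.1013,0,0.0535,0.055
-0.332,0.1013,0,0.0535,0.055
-0.332,0.1013,0.0667,0.0535,0.055
-0.332,0.1013,0.0667,0.0535,0.055
-0.332,0.1013,0.0667,0.0535,0.055'; python3 - <<'E'
from h import *
go(*bed(.001,.0435),.082,A)
d=viewer.snapshot("wrist");cv2.imwrite("pics/w3.png",d["img"])
E
```

```text
time: 6.42
ee_pos: [0.4841, -0.0397, 0.1101]
tool_rot: [0.777, 0.629, -0.0, -0.0]
wrist_force: [0.4, -0.2, -0.7]
width: 0.0628
grasp_force: 44.2
row [0.0005 0.0028 0.0281 0.0021] dist 0.028 F [ 0.4 -0.2 -0.7] w 0.0628
```

View pics/w3.png

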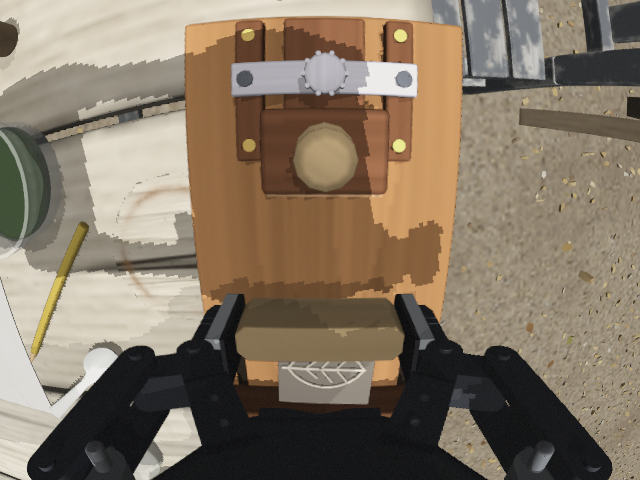

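The strip is held level and square, at (320,330). It is well aligned with the block (324,382) and the jaw (325,150). Setting it down.

In the tool's units: 0.028 m / 0.75 = 0.0373, 0.002 m / 0.75 = 0.0027, 0.002 rad / 3.1416 = 0.0006.

```bash
python3 inch.py '0.0007,0.0027,0.0267,0.0006,0.055
0.0007,0.0027,0.0373,0.0006,0.055
0.0007,0.0027,0.0373,0.0006,0.055
0.0007,0.0027,0.0373,0.0006,0.055'
```

```text
time: 6.98
ee_pos: [0.487, -0.0409, 0.0827]
tool_rot: [0.778, 0.628, 0.0, 0.0]
wrist_force: [0.5, -0.1, -0.3]
width: 0.0632
grasp_force: 44.2
```

In the tool's units: 0.0025 m / 0.75 = 0.0033.

```bash
python3 inch.py '0,0,0.0033,0,0.055
0,0,0.0033,0,0.055'; python3 -c "
from h import *
s=env.get_state();print(inbed(s['ee_pos'][:2]),s['wrist_force'])"
```

```text
time: 7.22
ee_pos: [0.4872, -0.0411, 0.0802]
tool_rot: [0.778, 0.628, 0.001, 0.001]
wrist_force: [0.0, -0.0, 4.2]
width: 0.0629
grasp_force: 44.6
[0.00158544 0.04232769] [ 0.04996455 -0.04776174  4.16791192]
```

In the tool's units: -0.1 m / 0.75 = -0.1333, -0.05 m / 0.75 = -0.0667.

```bash
python3 inch.py '0,0,-0.0007,0,0.08
0,0,-0.0007,0,0.08
0,0,-0.0007,0,0.08
0,0,-0.0667,0,0.085
0,0,-0.1333,0,0.085
0,0,-0.1333,0,0.085
0,0,-0.1333,0,0.085'; python3 - <<'E'
from h import *
go(.431,.262,.18,92.5)
d=viewer.snapshot("wrist");cv2.imwrite("pics/w4.png",d["img"])
E
```

```text
time: 8.1
ee_pos: [0.4861, -0.0409, 0.179]
tool_rot: [0.778, 0.628, -0.0, -0.0]
wrist_force: [-0.1, -0.2, 0.3]
width: 0.0849
grasp_force: 0.0
row [ 0.2844 -0.1179 -0.0009 -0.2566] dist 0.308 F [-0.1 -0.2  0.3] w 0.0849
```

View pics/w4.png

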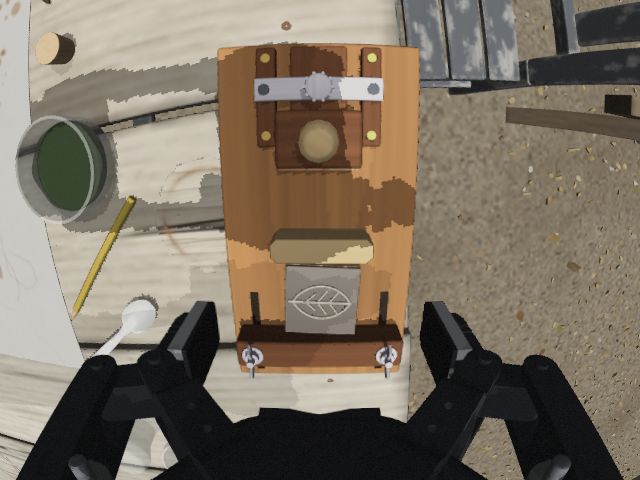

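The first strip stands square and flat behind the block, at (321,247). Next, the second strip.

In the tool's units: 0.284 m / 0.75 = 0.3787, -0.118 m / 0.75 = -0.1573, -0.256 rad / 3.1416 = -0.0815.

```bash
python3 inch.py '0.3787,-0.1573,0,-0.0815,0.085
0.3787,-0.1573,0,-0.0815,0.085
0.3787,-0.1573,0,-0.0815,0.085
0.3787,-0.1573,0,-0.0815,0.085
0.3787,-0.1573,0,-0.0815,0.085
0.3787,-0.1573,0,-0.0815,0.085
0.3787,-0.1573,0,-0.0815,0.085
0.3787,-0.1573,0,-0.0815,0.085'
python3 - <<'E'
from h import *
strips();go(.431,.262,.07,92.5)
E
```

```text
time: 9.15
ee_pos: [0.4309, 0.2601, 0.1783]
tool_rot: [0.692, 0.722, -0.001, -0.0]
wrist_force: [0.1, -0.3, 0.1]
width: 0.0849
grasp_force: 0.0
strip [0.431  0.2621] [64.1 15.6  4.1] [319. 240.]
strip [0.4345 0.3166] [62.9 15.3  1.2] [327. 155.]
strip [0.4371 0.3668] [63.8 15.7  2.6] [336.  74.]
row [ 0.002   0.      0.1087 -0.0027] dist 0.109 F [0.7 0.9 0.2] w 0.0846
```

In the tool's units: 0.1095 m / 0.75 = 0.146, 0.105 m / 0.75 = 0.14, -0.03 rad / 3.1416 = -0.0095.

```bash
python3 inch.py '0.0027,0,0.08,-0.0095,0.085
0.0027,0,0.14,-0.0095,0.085
0.0027,0,0.14,-0.0095,0.072
0.0027,0,0.146,-0.0095,0.072
0.0027,0,0.146,-0.0095,0.055
0.0027,0,0.146,-0.0095,0.055
0.0027,0,0.146,-0.0095,0.055
0.0027,0,0.146,-0.0095,0.055' 40;python3 inch.py '0,0,-0.0667,0,0.055
0,0,-0.1227,0,0.055
0,0,-0.1227,0,0.055
0,0,-0.1227,0,0.055'; python3 -c "
from h import *
go(*bed(.001,.062),.16,A)"
```

```text
time: 10.2
ee_pos: [0.4326, 0.2643, 0.0719]
tool_rot: [0.681, 0.733, 0.002, 0.001]
wrist_force: [0.7, -0.5, 6.1]
width: 0.0631
grasp_force: 44.3
time: 10.7
ee_pos: [0.4307, 0.2635, 0.1618]
tool_rot: [0.681, 0.732, 0.0, -0.0]
wrist_force: [-0.2, 0.4, -0.6]
width: 0.0628
grasp_force: 44.3
row [-0.2888  0.0391  0.0018  0.2843] dist 0.291 F [-0.2  0.4 -0.6] w 0.0628
```

In the tool's units: -0.289 m / 0.75 = -0.3853, -0.24 m / 0.75 = -0.32, 0.284 rad / 3.1416 = 0.0904.

```bash
python3 inch.py '-0.08,0.0107,0,0.0446,0.055
-0.16,0.0213,0,0.0904,0.055
-0.24,0.032,0,0.0904,0.055
-0.32,0.0427,0,0.0904,0.055
-0.3853,0.052,0,0.0904,0.055
-0.3853,0.052,0,0.0904,0.055
-0.3853,0.052,0.0667,0.0904,0.055
-0.3853,0.052,0.08,0.0904,0.055
-0.3853,0.052,0.08,0.0904,0.055
-0.3853,0.052,0.08,0.0904,0.055'; python3 - <<'E'
from h import *
go(*bed(.001,.062),.082,A)
d=viewer.snapshot("wrist");cv2.imwrite("pics/w5.png",d["img"])
E
```

```text
time: 11.95
ee_pos: [0.4919, -0.0213, 0.1029]
tool_rot: [0.777, 0.629, 0.001, 0.001]
wrist_force: [-1.1, -0.1, -0.0]
width: 0.0626
grasp_force: 44.3
row [-0.0007 -0.001   0.0209  0.0012] dist 0.021 F [-1.1 -0.1 -0. ] w 0.0626
```

View pics/w5.png

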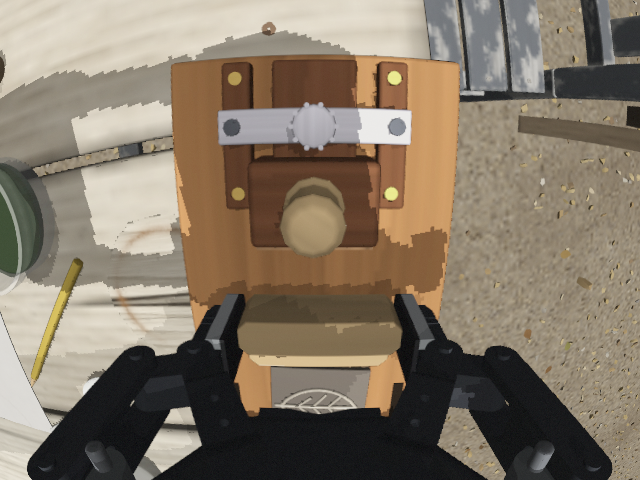

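The second strip is held level at (320,330), just in front of the first (lit edge at v≈360). Nothing is in the way, so down.

In the tool's units: 0.019 m / 0.75 = 0.0253, 0.015 m / 0.75 = 0.02.

```bash
python3 inch.py '0,0,0.02,0,0.055
0,0,0.0253,0,0.055
0,0,0.0253,0,0.055
0,0,0.0253,0,0.055'; python3 inch.py '0,0,0.0027,0,0.055
0,0,0.0027,0,0.055'; python3 -c "
from h import *
s=env.get_state();print(inbed(s['ee_pos'][:2]),s['wrist_force'])"
```

```text
time: 12.5
ee_pos: [0.491, -0.0217, 0.0839]
tool_rot: [0.778, 0.629, -0.0, -0.0]
wrist_force: [-4.8, 1.0, 11.1]
width: 0.063
grasp_force: 45.4
time: 12.75
ee_pos: [0.4911, -0.0217, 0.0837]
tool_rot: [0.778, 0.629, -0.0, -0.001]
wrist_force: [-12.2, 1.7, 28.0]
width: 0.0625
grasp_force: 47.0
[0.00134331 0.06209135] [-12.24906081   1.68213084  27.9547321 ]
```

In the tool's units: -0.096 m / 0.75 = -0.128, -0.003 m / 0.75 = -0.004.

```bash
python3 inch.py '0,0,-0.004,0,0.055
0,0,-0.004,0,0.055
0,0,-0.004,0,0.08
0,0,-0.004,0,0.08
0,0,-0.004,0,0.08
0,0,-0.0667,0,0.085
0,0,-0.128,0,0.085
0,0,-0.128,0,0.085
0,0,-0.128,0,0.085'; python3 - <<'E'
from h import *
go(.4345,.317,.18,91.5)
d=viewer.snapshot("wrist");cv2.imwrite("pics/w6.png",d["img"])
E
```

```text
time: 13.88
ee_pos: [0.4907, -0.0218, 0.1765]
tool_rot: [0.778, 0.629, -0.0, -0.0]
wrist_force: [-0.5, 0.1, -0.3]
width: 0.0851
grasp_force: 0.0
row [ 0.3195 -0.1259 -0.0035 -0.2372] dist 0.343 F [-0.5  0.1 -0.3] w 0.0851
```

View pics/w6.png

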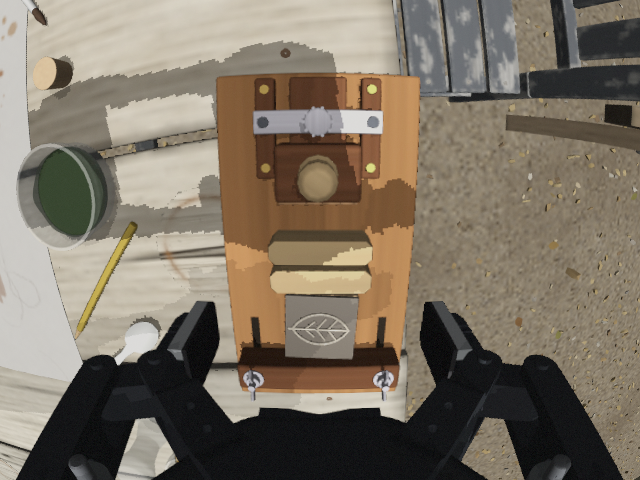

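Both strips stand side by side, at (320,250) and (320,280). There is room for a third in front of the jaw (front edge at v≈203).

In the tool's units: 0.319 m / 0.75 = 0.4253, -0.126 m / 0.75 = -0.168, -0.237 rad / 3.1416 = -0.0754.

```bash
python3 inch.py '0.4253,-0.168,0,-0.0754,0.085
0.4253,-0.168,0,-0.0754,0.085
0.4253,-0.168,0,-0.0754,0.085
0.4253,-0.168,0,-0.0754,0.085
0.4253,-0.168,0,-0.0754,0.085
0.4253,-0.168,0,-0.0754,0.085
0.4253,-0.168,0,-0.0754,0.085
0.4253,-0.168,0,-0.0754,0.085
0.4253,-0.168,0,-0.0754,0.085'
python3 - <<'E'
from h import *
strips();go(.4345,.317,.07,91.5)
E
```

```text
time: 15.05
ee_pos: [0.4346, 0.315, 0.1761]
tool_rot: [0.698, 0.716, -0.001, -0.0]
wrist_force: [-0.3, 0.3, 0.2]
width: 0.0852
grasp_force: 0.0
strip [0.7416 0.2286] [ 63.5  13.9 -27.6] [629. 334.]
strip [0.4344 0.316 ] [63.4 14.9  1.4] [318. 242.]
strip [0.4371 0.3664] [63.  15.4  2.9] [324. 164.]
row [ 1.900e-03 -1.000e-04  1.064e-01 -1.900e-03] dist 0.106 F [ 0.3 -0.2 -0.5] w 0.085
```

In the tool's units: 0.1065 m / 0.75 = 0.142, 0.102 m / 0.75 = 0.136.

```bash
python3 inch.py '0.0013,0,0.08,0,0.085
0.0013,0,0.136,0,0.085
0.0013,0,0.136,0,0.072
0.0013,0,0.142,0,0.072
0.0013,0,0.142,0,0.055
0.0013,0,0.142,0,0.055
0.0013,0,0.142,0,0.055
0.0013,0,0.142,0,0.055' 40;python3 inch.py '0,0,-0.0667,0,0.055
0,0,-0.1227,0,0.055
0,0,-0.1227,0,0.055
0,0,-0.1227,0,0.055'; python3 -c "
from h import *
go(*bed(.001,.0805),.16,A)"
```

```text
time: 16.1
ee_pos: [0.436, 0.3183, 0.0724]
tool_rot: [0.698, 0.716, 0.002, 0.0]
wrist_force: [0.6, -1.4, 6.5]
width: 0.0629
grasp_force: 44.3
time: 16.6
ee_pos: [0.4343, 0.3173, 0.1623]
tool_rot: [0.698, 0.716, -0.0, -0.0]
wrist_force: [-0.2, -0.7, -0.5]
width: 0.0626
grasp_force: 44.2
row [-0.3224  0.052   0.0023  0.2373] dist 0.327 F [-0.2 -0.7 -0.5] w 0.0626
```

In the tool's units: -0.321 m / 0.75 = -0.428, -0.3 m / 0.75 = -0.4, 0.237 rad / 3.1416 = 0.0754.

```bash
python3 inch.py '-0.08,0.0133,0,0.0382,0.055
-0.16,0.0267,0,0.0754,0.055
-0.24,0.04,0,0.0754,0.055
-0.32,0.0533,0,0.0754,0.055
-0.4,0.064,0,0.0754,0.055
-0.428,0.0693,0,0.0754,0.055
-0.428,0.0693,0,0.0754,0.055
-0.428,0.0693,0.0667,0.0754,0.055
-0.428,0.0693,0.08,0.0754,0.055
-0.428,0.0693,0.08,0.0754,0.055'; python3 - <<'E'
from h import *
go(*bed(.001,.0818),.0845,A)
d=viewer.snapshot("wrist");cv2.imwrite("pics/w7.png",d["img"])
E
```

```text
time: 17.85
ee_pos: [0.4935, -0.0011, 0.1011]
tool_rot: [0.777, 0.629, -0.001, -0.001]
wrist_force: [0.4, 1.3, 0.3]
width: 0.0628
grasp_force: 44.2
row [-0.0009  0.0017  0.0166  0.0014] dist 0.017 F [0.4 1.3 0.3] w 0.0628
```

View pics/w7.png

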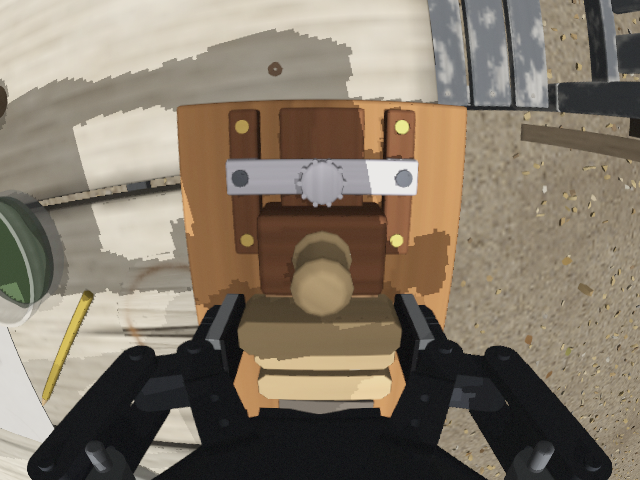

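The third strip is held level at (320,330), in front of the jaw (front edge v≈295) and behind the other two (v≈362 and 385). Lowering it.

In the tool's units: 0.0155 m / 0.75 = 0.0207, 0.01 m / 0.75 = 0.0133.

```bash
python3 inch.py '-0.0007,0.0013,0.0133,0,0.055
-0.0007,0.0013,0.0207,0,0.055
-0.0007,0.0013,0.0207,0,0.055
-0.0007,0.0013,0.0207,0,0.055'; python3 -c "
from h import *
s=env.get_state();print(inbed(s['ee_pos'][:2]),s['wrist_force'])"
```

```text
time: 18.4
ee_pos: [0.496, -0.0028, 0.0871]
tool_rot: [0.778, 0.629, 0.0, 0.0]
wrist_force: [1.0, -0.1, 0.1]
width: 0.0627
grasp_force: 44.2
[0.0021136  0.08161349] [ 0.95065951 -0.12551933  0.05523232]
```

In the tool's units: 0.002 m / 0.75 = 0.0027.

```bash
python3 inch.py '0,0,0.0027,0,0.055
0,0,0.0027,0,0.055'; python3 inch.py '0,0,0.002,0,0.055
0,0,0.002,0,0.055'
```

```text
time: 18.65
ee_pos: [0.4958, -0.0028, 0.0849]
tool_rot: [0.778, 0.629, -0.0, -0.0]
wrist_force: [0.0, 0.3, -0.2]
width: 0.0629
grasp_force: 44.2
time: 18.9
ee_pos: [0.496, -0.0028, 0.0844]
tool_rot: [0.778, 0.629, -0.0, -0.0]
wrist_force: [-4.7, 0.4, 9.4]
width: 0.0626
grasp_force: 45.0
```

In the tool's units: -0.096 m / 0.75 = -0.128, -0.05 m / 0.75 = -0.0667.

```bash
python3 inch.py '0,0,-0.0013,0,0.055
0,0,-0.0013,0,0.08
0,0,-0.0013,0,0.08
0,0,-0.0013,0,0.08
0,0,-0.0667,0,0.085
0,0,-0.128,0,0.085
0,0,-0.128,0,0.085
0,0,-0.128,0,0.085'; python3 - <<'E'
from h import *
d=viewer.snapshot("wrist");cv2.imwrite("pics/w8.png",d["img"])
go(*bed(.001,.1115),.15,A)
E
```

```text
time: 19.9
ee_pos: [0.4955, -0.0027, 0.179]
tool_rot: [0.778, 0.629, -0.0, -0.0]
wrist_force: [0.1, -0.7, -0.8]
width: 0.0852
grasp_force: 0.0
row [0.03   0.0001 0.0281 0.0002] dist 0.041 F [ 0.4  0.5 -0.1] w 0.0849
```

View pics/w8.png

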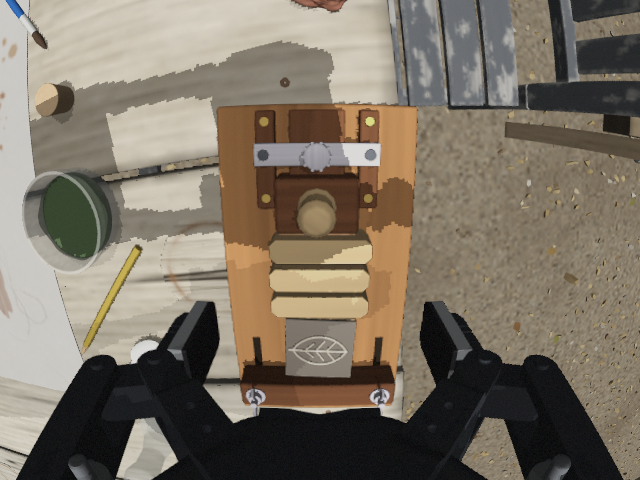

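All three strips stand square, at (320,248), (319,280) and (319,305), with the knob at (317,213). Next: grip the knob.

In the tool's units: 0.062 m / 0.75 = 0.0827, 0.03 m / 0.75 = 0.04.

```bash
python3 inch.py '0.04,0,0,0,0.085
0.04,0,0.04,0,0.085
0.04,0,0.0827,0,0.06
0.04,0,0.0827,0,0.04
0.04,0,0.0827,0,0.04
0.04,0,0.0827,0,0.01
0.04,0,0.0827,0,0.01
0.04,0,0.0827,0,0.01
0.04,0,0.0827,0,0.01
0.04,0,0.0827,0,0.01' 60; python3 -c "
from h import *
s=env.get_state();print(inbed(s['ee_pos'][:2]),s['wrist_force'])"
```

```text
time: 21.2
ee_pos: [0.5005, 0.0269, 0.1185]
tool_rot: [0.778, 0.629, -0.001, -0.001]
wrist_force: [-7.8, 1.3, 8.7]
width: 0.0167
grasp_force: 58.5
[0.00037    0.11159916] [-7.79245315  1.2771056   8.70054857]
```

In the tool's units: -0.014 m / 0.75 = -0.0187, -0.01 m / 0.75 = -0.0133.

```bash
python3 inch.py '-0.0067,0,0,0,0.01
-0.0133,0,0,0,0.01
-0.0187,0,0,0,0.01
-0.0187,0,0,0,0.01'; python3 inch.py '-0.0027,0,0,0,0.01
-0.0053,0,0,0,0.01
-0.0053,0,0,0,0.01'; python3 -c "
from h import *
s=env.get_state();print(inbed(s['ee_pos'][:2]),u@s['wrist_force'][:2])"
```

```text
time: 21.7
ee_pos: [0.4976, 0.013, 0.1185]
tool_rot: [0.778, 0.629, -0.001, -0.001]
wrist_force: [-7.9, 1.1, 7.9]
width: 0.0169
grasp_force: 58.5
time: 22.08
ee_pos: [0.4968, 0.0093, 0.1185]
tool_rot: [0.778, 0.629, -0.001, -0.001]
wrist_force: [-7.0, 1.5, 7.3]
width: 0.017
grasp_force: 58.5
[0.0003714 0.0936221] -0.03149256921841004
```

In the tool's units: -0.002 m / 0.75 = -0.0027, -0.001 m / 0.75 = -0.0013.

```bash
for i in 1; do python3 inch.py '-0.0013,-0.0013,0,0,0.01
-0.0027,-0.0013,0,0,0.01
-0.0027,-0.0013,0,0,0.01'; done; python3 inch.py '-0.0013,0,0,0,0.01
-0.0027,0,0,0,0.01
-0.0027,0,0,0,0.01'; python3 -c "
from h import *
s=env.get_state();print(inbed(s['ee_pos'][:2]),u@s['wrist_force'][:2])"
```

```text
time: 22.45
ee_pos: [0.4963, 0.008, 0.1186]
tool_rot: [0.778, 0.628, -0.0, -0.001]
wrist_force: [-5.1, 4.4, 5.4]
width: 0.0166
grasp_force: 58.7
time: 22.82
ee_pos: [0.4962, 0.0077, 0.1186]
tool_rot: [0.778, 0.628, 0.001, -0.002]
wrist_force: [-4.5, 13.2, 4.7]
width: 0.0171
grasp_force: 58.7
[0.00019192 0.09186112] 12.01073197508691
```

```bash
python3 inch.py '0,0,0,0,0.01
0,0,0,0,0.01
0,0,0,0,0.01
0,0,0,0,0.01
0,0,0,0,0.01'; python3 - <<'E'
from h import *
s=env.get_state();print(inbed(s['ee_pos'][:2]),u@s['wrist_force'][:2])
d=viewer.snapshot("wrist");e=viewer.snapshot("top");cv2.imwrite("pics/w9.png",np.hstack([cv2.resize(d["img"],(400,300)),cv2.resize(e["img"][180:300,340:500],(400,300))]))
E
```

```text
time: 23.45
ee_pos: [0.4963, 0.0077, 0.1186]
tool_rot: [0.778, 0.628, 0.001, -0.002]
wrist_force: [-4.0, 12.9, 4.9]
width: 0.0167
grasp_force: 58.7
[0.00022347 0.09188856] 11.774230728107787
```

View pics/w9.png

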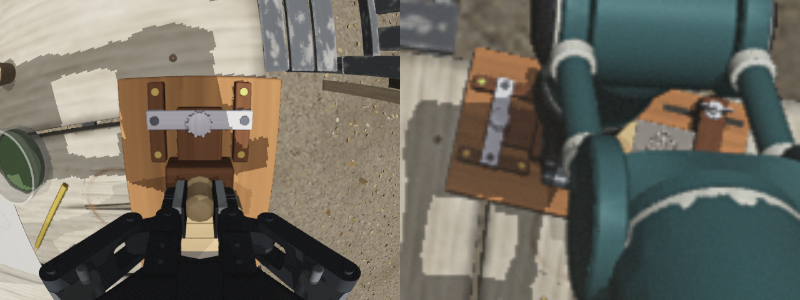

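The jaw bites at about 19.7 mm of slide, which agrees with the bias-corrected geometry. The block is against the head bar with the strips flush behind it, and the push is steady at about 12 N. Handing in.

```bash
python3 -c "
from plant import env, viewer, ticket
print(ticket.job_done())"
```

```text
the job is handed in; nothing more can be done
None
```

I stood three strips between block and jaw and handed in with the gripper still pushing the knob at about 12 N, steady, with the block against the head bar; the fourth strip and the ink jar were not touched, and no verdict came back.

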